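# Make up a drying carrier: stack the tray and its cover

## Task

Make up the drying carrier for the oven: take the open, undivided tray out of the white storage caddy and stack it on the carrier's bottom tray, then put the flat cover with the bar handle on top of it, so that all four corner pins of each are fully home in the sockets below. Leave the divided tray in its bay and do not knock over or shift the things standing around.

Things in the scene. Friction and masses are not known exactly. Their poses are not given: they have to be found in the camera images.
- carrier: Steel tray carrier on the bench (does not slide), 176 x 84 mm, own x along its length, z up, origin at the centre of its underside. Its riveted bottom tray has corner posts at x = +-67.5, y = +-25.5, tops 30 mm high, each with a 10 mm square socket 19 mm deep. Sheet end panels 68 mm wide, 88 mm high, inner faces x = +-80: only 5 mm beyond a stacked tray's ends. Long sides open.
- tray_home (a point): Point on the carrier's axis, 21 mm above its underside, axes as the carrier's: where the open tray's origin is when fully home, its x axis along the carrier's x (either way round).
- cover_home (a point): Point on the carrier's axis, 43 mm above its underside: where the cover's origin is when it is fully home on the open tray, its x axis along the carrier's x (either way round).
- caddy: White plastic storage caddy on the bench (does not slide), 220 x 156 mm, own x along its length, origin at the centre of its underside. Two bays centred at y = +-38 mm, each 212 x 72 mm, floor top 5 mm high. Long walls and divider 36 mm high, level with the trays, 3 mm from their long sides: no room for a finger there. End walls 20 mm high, 27 to 35 mm free beyond each end of a tray.
- open_tray: Open tray: bare aluminium pan, no dividers, 150 x 66 x 31 mm, 0.14 to 0.21 kg, in one bay of the caddy. Own x along its length, z up, origin at its centre level with its pin feet (z = 0 when standing on the bench). Four corner pins at x = +-67.5, y = +-25.5, 7.6 mm thick, 9 mm long, rounded feet. Pan floor top z = 11.5 mm. Side walls 3 mm thick, outer faces y = +-33, top z = 27 mm.
- end_a (a point): Middle of the open tray's end bar at its +x end (tray frame x = 70, y = 0, z = 20 mm). The bar is 10 mm thick along x (65 to 75 mm), 36 mm long along y, from z = 11.5 to 28 mm, between the 15 mm square corner posts, which are 31 mm high with 10 mm sockets in their tops.
- end_b (a point): The same at the open tray's -x end (tray frame x = -70, y = 0, z = 20 mm).
- divided_tray: Divided tray: same outside and origin as the open tray, but split inside into six compartments by thin walls. It stands in the caddy's other bay and is not needed.
- cover: Cover: flat aluminium plate 150 x 66 mm, 3 mm thick, no sockets, 0.16 to 0.25 kg, standing on the bench on four corner pins like a tray's (same positions, 9 mm long). Own x along its length, z up, origin at its centre level with its pin feet. Plate from z = 9 to 12 mm, bar handle above it.
- handle (a point): Middle of the cover's bridge handle, 36 mm above its origin: a bar 70 mm long (along the cover's x), 12 mm wide, 12 mm high (z = 30 to 42 mm), on two round legs at x = +-27 mm.
- tip_box: Bystander: closed pipette-tip box, 76 x 118 x 71 mm (x, y, z), origin at the centre of its underside.
- blue_bottle: Bystander: clear screw-cap bottle with blue cap, 68 mm diameter, 132 mm high, origin at the centre of its underside.
- red_bottle: Bystander: small white bottle with red cap, 41 mm diameter, 77 mm high, beside the carrier, origin at the centre of its underside.
- beaker: Bystander: clear beaker, 54 x 60 mm, 68 mm high, near the carrier's far end, origin at the centre of its underside.
- marker: Bystander: marker pen lying near the front edge of the bench (the worktop begins at about x = 0.33 m; beyond x = 0.7 m a shelf hangs over it), 13 x 122 x 15 mm, long along its own y, origin at the centre of its underside.
- tape_roll: Bystander: roll of tape lying flat, 68 x 78 mm, 19 mm high, origin near the centre of its underside.
- amber_bottle: Bystander: small amber bottle with white cap, 50 mm diameter, 101 mm high, left of the caddy, origin at the centre of its underside.

How it is judged:
By the outcome, as a careful person would: the job done as asked, in the order asked, and still so for the second after the job is handed in, with the robot touching nothing.
It also fails if it takes over 72 s, if anything falls off the work surface, if the arm or the gripper's body presses on something with over 40 N, if the wrist force passes 120 N, or if a joint passes its speed limit or range.

## Robot

A 6-joint arm with a two-finger parallel gripper is mounted at the origin on a cart in front of the work surface, level with it; the furniture and walls round the work are solid. World frame = base frame: x ahead of the robot, y to its left, z up, the work surface at z = 0. Lengths are in m, angles in rad, forces in N, time in s.
With the tool pointing down it reaches from about 0.425 to 0.95 m from the base axis. Payload 14.7 kg.
Tool frame: the origin (TCP) lies between the finger pads; the fingertips stand 11 mm ahead of it and the grasp point (between the pads) lies 8 mm behind it; z points along the fingers, y is the line along which they close (so a half turn about z gives the same grasp; the last joint's range is limited). The gripper opens to 85 mm and grips with 20 to 120 N. Pads are 22 mm wide; open, the fingers measure 114 mm over their backs; the gripper's body (76 mm by 85 mm) begins 54 mm behind the grasp point. The pads swing forward as they close: fully open they stand 13 mm farther back than shut.
Start: joints at [-1.211, 0.48, 1.596, -0, 1.065, -0.047], TCP at [0.257, -0.597, 0.242] pointing down, gripper open.
Joint ranges: [-2.75, 2.75], [-0.82, 2.05], [0.23, 2.67], [-1.56, 4.7], [0.09, 2.69], [-2.92, 2.92]. Speed limits (rad/s): [1.89, 1.89, 2.39, 3.01, 3.01, 3.01].

## Interface

Orientations are given as a unit quaternion [x, y, z, w].
In Python, from station import * gives the robot as it stands.
- The arm moves only by the shell command python3 -m jog 'ROWS' [OPENING] [FORCE]. ROWS is JSON, a list of rows, each an object with "delta_pos": the shift along the tool's x, y, z in m, a list of three; "roll": the turn about the tool's z in rad. A call has exactly 10 rows; each row shifts and turns the commanded pose from where the row before left it, along the tool's axes as they then stand; what a row does not reach is not made up. A row lasts 1/12 s, in which the tool goes at most 41.7 mm and 7.16 degrees, less where a joint would pass 70% of its speed; a pose out of reach is approached as far as the arm can. A call with a gripper value outside its range is refused whole. OPENING is the finger opening in m, from 0 to 0.0854, set as the call begins (- or left out, the last holds). The fingers move at their own pace and stop on an object; FORCE is the grip in N (left out, the last holds). Time passes only in rows, so rows that do not move let the fingers close, or fill a call up. It gives the time, the measured TCP pose, the force, the opening and the grip force at its end, in the units of the state.
- get_obs(): the state, without advancing time (a new reading comes with each control period).
- capture(name): name is "side" or "top"; returns a dict with "image" (480x640x3 uint8, red, green, blue), "K" (3x3 intrinsics, pixels), "R" (3x3) and "t" (3): a world point X has camera coordinates R X + t. Camera axes: x right, y down, z forward; pixel columns grow to the right and rows downward; lengths in m; the calibration is good to about 2 mm. A picture is of the moment at which its call begins. There is no depth.
- hand_in(): hands the job in; it is judged then, once.
The state is a dict: "time_s": time; "joint_positions": joint angles; "joint_velocities": joint speeds; "effort": joint torques, N m; "tool_pos": TCP position; "tool_rot": TCP orientation; "ft_force": force on the tool from outside, world axes, zero at the start; "wrist_torque": the same for the moment, N m; "finger_gap": finger opening in m; "gripper_force": force on a finger pad.
Only numpy, scipy, OpenCV 4.12 (cv2) and the standard library are available. Lean on these libraries where they do the work, as an engineer would, in place of code of your own. Each camera call takes 0.05 s, during which the arm holds its last target. There are 200 camera calls.

## Working session

There is one attempt and no reset: what is moved stays moved. The work goes in short steps, Python scripts to look and compute and a shell command to move; the robot and the scene stay as the last step left them, time stands still between calls to the robot, and variables do not carry over. Pictures are saved under pics/ and viewed, at most 10 in all, crops included, and the job is handed in when it is done.

```bash
ls; mkdir -p pics; python3 - <<'E'
from station import *
import cv2
o=get_obs()
print({k:o[k] for k in ("time_s","tool_pos","tool_rot","finger_gap")})
for n in("side","top"):
    c=capture(n); cv2.imwrite(f"pics/{n}0.png",c["image"][:,:,::-1]); print(n,c["K"],c["R"],c["t"])
E
```

```text
pics
{'time_s': 0.0, 'tool_pos': array([ 0.25705457, -0.59657599,  0.24165846]), 'tool_rot': array([ 9.79387557e-01,  2.01989173e-01, -9.85886341e-05, -6.15106581e-04]), 'finger_gap': 0.085640380154406}
side [[555.3716618    0.         321.88908104]
 [  0.         555.3716618  241.7054896 ]
 [  0.           0.           1.        ]] [[ 0.99367012 -0.11112235  0.01647784]
 [-0.05343124 -0.59653677 -0.80080521]
 [ 0.09881699  0.79485578 -0.59869817]] [-0.51278931  0.11944911  1.47486211]
top [[620.41595435   0.         322.6296883 ]
 [  0.         620.41595435 236.74742269]
 [  0.           0.           1.        ]] [[-0.0157347  -0.99672881  0.07927225]
 [-0.98330396  0.00105044 -0.18196763]
 [ 0.18128911 -0.08081193 -0.98010392]] [0.05376045 0.52258612 1.78989074]
```

View pics/top0.png

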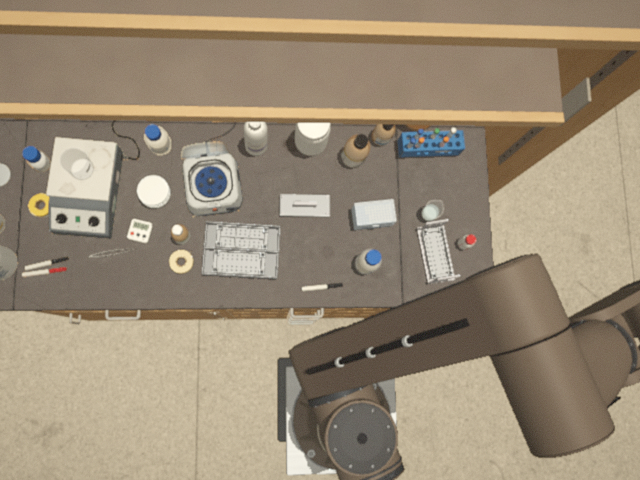

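View pics/side0.png

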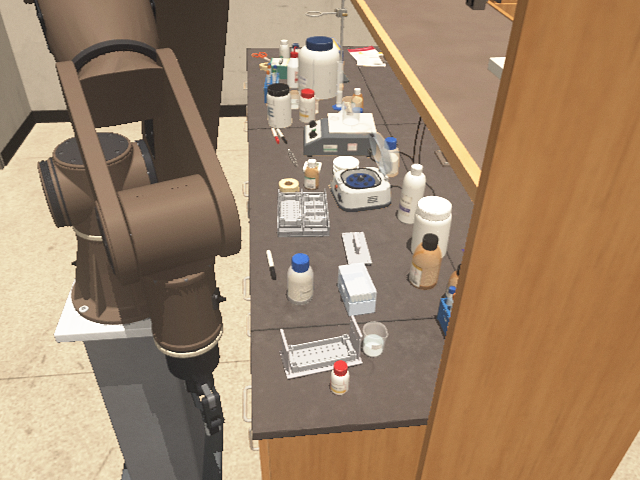

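The top view shows the caddy at about (241,250), the cover at (305,205) and the carrier at (436,252). The side view shows the same three at about (302,212), (356,247) and (322,352). Next I'll view enlarged crops.

```bash
python3 - <<'E'
import cv2,numpy as np
t=cv2.imread("pics/top0.png");s=cv2.imread("pics/side0.png")
f=lambda im,x0,y0,w,h,k:cv2.resize(im[y0:y0+h,x0:x0+w],None,fx=k,fy=k,interpolation=cv2.INTER_CUBIC)
cv2.imwrite("pics/c1.png",f(t,198,185,140,100,5.5))
a=f(t,410,210,80,80,5);b=f(s,275,310,80,80,5) 
b2=f(s,270,180,60,60,6.6666);
b3=f(s,335,225,60,60,5)
cv2.imwrite("pics/c2.png",np.hstack([a,b]))
cv2.imwrite("pics/c3.png",np.hstack([b2,cv2.copyMakeBorder(b3,0,100,0,0,cv2.BORDER_CONSTANT)]))
E
```

```text
(no output)
```

View pics/c1.png

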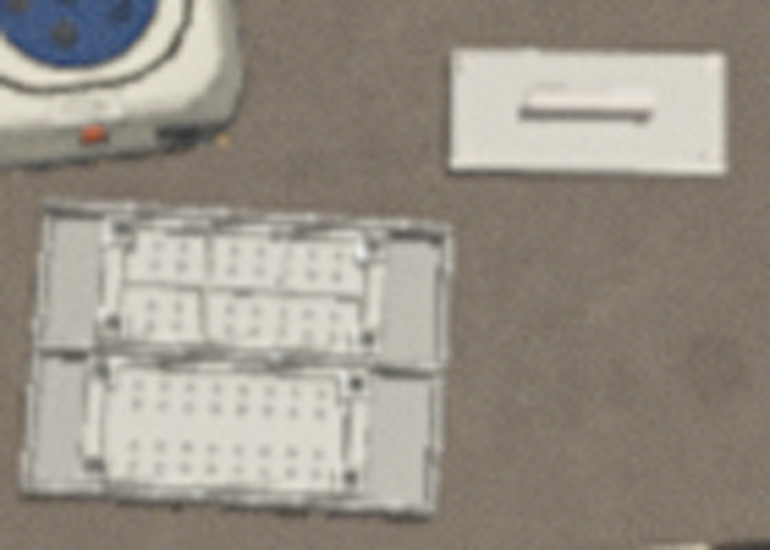

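View pics/c2.png

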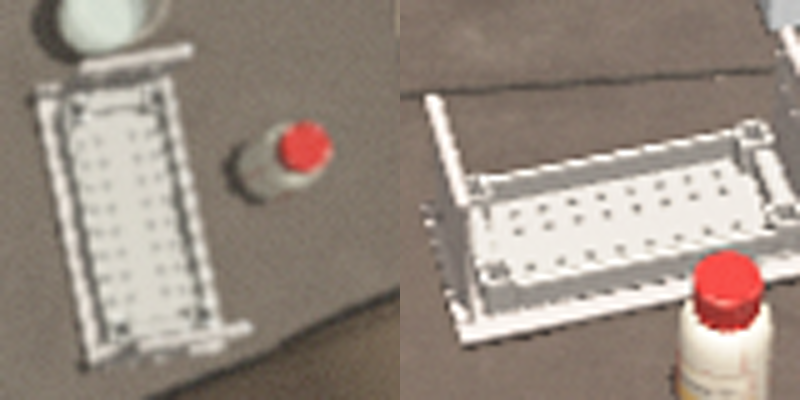

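View pics/c3.png

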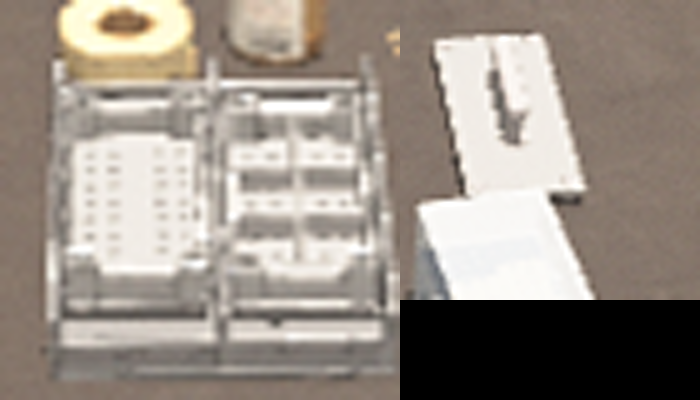

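The crops give me these pixels: the open tray is the front bay, with sockets at c1 (101,370), (357,383), (349,477), (94,464). The cover corners are at c1 (451,48), (724,54), (726,174), (450,170). The carrier sockets are readable in both views of c2. Next I fit the poses.

```bash
cat > h.py <<'E'
from station import *
import numpy as np, cv2
from scipy.optimize import least_squares
CAM={}
def cams():
    for n in("side","top"):
        if n not in CAM: CAM[n]=capture(n)
    return CAM
def uv(n,P):
    c=cams()[n]; X=np.atleast_2d(P)@c["R"].T+c["t"]; q=X@c["K"].T; return q[:,:2]/q[:,2:]
def full(pts,off,k): return (np.array(pts,float)+.5)/k-.5+np.array(off)
def fit(obs,z,g):
    """obs: list of (cam, model xy, pixels, [z])"""
    def r(p):
        c,s=np.cos(p[2]),np.sin(p[2]); out=[]
        for n,m,px in obs:
            m=np.array(m); W=np.c_[m@np.array([[c,s],[-s,c]])+p[:2],np.full(len(m),z)]
            out.append((uv(n,W)-px).ravel())
        return np.concatenate(out)
    s=least_squares(r,g); print(np.round(s.x,4),"rms px",np.sqrt(np.mean(s.fun**2)).round(2)); return s.x
S=[(67.5,25.5),(67.5,-25.5),(-67.5,-25.5),(-67.5,25.5)]; S=np.array(S)/1e3
C=np.array([(75,33),(75,-33),(-75,-33),(-75,33)])/1e3
def go(target,heading):
    """tool-frame delta and roll to reach target with given tool-x heading"""
    o=get_obs(); x,y,z,w=o["tool_rot"]; h=2*np.arctan2(y,x); d=np.array(target)-o["tool_pos"]
    # deltas before rolling
    c,s=np.cos(h),np.sin(h); t=np.array([c*d[0]+s*d[1], s*d[0]-c*d[1], -d[2]])
    roll=(h-heading+np.pi)%(2*np.pi)-np.pi
    print("t",round(float(o["time_s"]),2),"pos",np.round(o["tool_pos"],4),"head",round(float(h),4),"delta_tool",np.round(t,4),"roll",round(float(roll),4))
E
python3 - <<'E'
from h import *
k=5.5;o=(198,185)
# tray x axis -> world -y (image right)
px=full([(357,383),(349,477),(94,464),(101,370)],o,k)
fit([("top",S,px)],.036,[.5,.2,-1.57])
print("divided");fit([("top",S,full([(372,245),(365,338),(112,323),(122,229)],o,k))],.036,[.55,.2,-1.57])
cp=full([(724,54),(726,174),(450,170),(451,48)],o,k)
print("cover top");fit([("top",C,cp)],.012,[.7,.1,-1.57])
sc=full([(185,188),(36,38),(145,33)],(335,225),5)
# side: near end corner(+x cover=-y world): right-bottom = far(+X world) => C[0]; far end: left=-X -> C[2], right=+X -> C[3]
print("cover side");fit([("side",C[[0,2,3]],sc)],.012,[.7,.1,-1.57])
ct=full([(77,106),(156,100),(203,314),(122,328)],(410,210),5)
cs=full([(80,186),(97,270),(353,130),(387,210)],(275,310),5)
print("carrier"); m=S # +x = world +x ; y left
fit([("top",S,ct)],.03,[.5,-.35,0.1])
fit([("side",S[[3,2,0,1]],cs)],.03,[.5,-.35,0.1])
fit([("top",S,ct),("side",S[[3,2,0,1]],cs)],.03,[.5,-.35,0.1])
for n,px,z in[("bluebot",(373,257),.132),("red",(470,240),.077),("tipbox",(375,214),.071)]:
    c=CAM["top"];r=np.linalg.solve(c["K"],[*px,1]);R=c["R"].T;d=R@r;p0=-R@c["t"];print(n,(p0+d*(z-p0[2])/d[2]).round(3))
E
```

```text
[ 0.4514  0.2959 -1.6285] rms px 0.12
divided
[ 0.5269  0.2873 -1.6371] rms px 0.16
cover top
[ 0.6279  0.1001 -1.5848] rms px 0.36
cover side
[ 0.6277  0.1038 -1.5905] rms px 0.1
carrier
[ 0.4792 -0.2988  0.1556] rms px 0.36
[ 0.4799 -0.295   0.1615] rms px 0.5
[ 0.4796 -0.2969  0.1586] rms px 0.63
bluebot [ 0.449 -0.085  0.132]
red [ 0.507 -0.386  0.077]
tipbox [ 0.587 -0.105  0.071]
```

```bash
python3 -m jog '[{"delta_pos":[0,0,0],"roll":0.116},{"delta_pos":[0,0,0],"roll":0.116},{"delta_pos":[0,0,0],"roll":0.116},{"delta_pos":[0,0,0],"roll":0.116},{"delta_pos":[0.017,-0.0294,0],"roll":0},{"delta_pos":[0.017,-0.0294,0],"roll":0},{"delta_pos":[0.017,-0.0294,0],"roll":0},{"delta_pos":[0.017,-0.0294,0],"roll":0},{"delta_pos":[0.017,-0.0294,0],"roll":0},{"delta_pos":[0.017,-0.0294,0],"roll":0}]' 0.034 60
python3 -m jog '[{"delta_pos":[0.017,-0.0294,0],"roll":0},{"delta_pos":[0.017,-0.0294,0],"roll":0},{"delta_pos":[0.017,-0.0294,0],"roll":0},{"delta_pos":[0.017,-0.0294,0],"roll":0},{"delta_pos":[0.017,-0.0294,0],"roll":0},{"delta_pos":[0.017,-0.0294,0],"roll":0},{"delta_pos":[0.017,-0.0294,0],"roll":0},{"delta_pos":[0.017,-0.0294,0],"roll":0},{"delta_pos":[-0.0075,-0.0325,0],"roll":0},{"delta_pos":[-0.0075,-0.0325,0],"roll":0}]'
python3 -m jog '[{"delta_pos":[-0.0075,-0.0325,0],"roll":0},{"delta_pos":[-0.0075,-0.0325,0],"roll":0},{"delta_pos":[-0.0075,-0.0325,0],"roll":0},{"delta_pos":[-0.0075,-0.0325,0],"roll":0},{"delta_pos":[-0.0075,-0.0325,0],"roll":0},{"delta_pos":[-0.0075,-0.0325,0],"roll":0},{"delta_pos":[-0.0075,-0.0325,0],"roll":0},{"delta_pos":[-0.0075,-0.0325,0],"roll":0},{"delta_pos":[-0.0075,-0.0325,0],"roll":0},{"delta_pos":[0,-0.01,0],"roll":0}]'
python3 -c "
from h import *
go([.4474,.2278,.12],-.0577)"
```

```text
time_s: 1.03
tool_pos: [0.3697, -0.4252, 0.2423]
tool_rot: [1.0, -0.029, -0.0, -0.0]
ft_force: [1.2, 0.1, 0.1]
finger_gap: 0.0342
gripper_force: 0.0
time_s: 1.87
tool_pos: [0.5077, -0.1324, 0.242]
tool_rot: [1.0, -0.028, 0.0, -0.0]
ft_force: [-0.1, 1.0, 0.4]
finger_gap: 0.0342
gripper_force: 0.0
time_s: 2.7
tool_pos: [0.4558, 0.1754, 0.2424]
tool_rot: [1.0, -0.028, -0.0, -0.0]
ft_force: [-0.7, 0.1, 0.3]
finger_gap: 0.0345
gripper_force: 0.0
t 2.7 pos [0.4558 0.1754 0.2424] head -0.0555 delta_tool [-0.0113 -0.0519  0.1224] roll 0.0022
```

```bash
python3 -m jog '[{"delta_pos":[-0.002,-0.01,0.02],"roll":0},{"delta_pos":[-0.002,-0.01,0.02],"roll":0},{"delta_pos":[-0.002,-0.01,0.02],"roll":0},{"delta_pos":[-0.002,-0.01,0.02],"roll":0},{"delta_pos":[-0.003,-0.012,0.02],"roll":0.002},{"delta_pos":[0,0,0.02],"roll":0},{"delta_pos":[0,0,0.02],"roll":0},{"delta_pos":[0,0,0.02],"roll":0},{"delta_pos":[0,0,0],"roll":0},{"delta_pos":[0,0,0],"roll":0}]'
python3 - <<'E'
from h import *
go([.4474,.2278,.0],-.0577)
cams(); p=get_obs()["tool_pos"]
for n,w in(("top",40),("side",30)):
    q=uv(n,p+[0,0,-.011])[0]; e=uv(n,[.4474,.2278,.033])[0]; print(n,"tip",q,"bar",e)
    x0,y0=int(e[0])-w,int(e[1])-w; print(x0,y0)
    im=CAM[n]["image"][y0:y0+2*w,x0:x0+2*w,::-1]; cv2.imwrite(f"pics/g_{n}.png",cv2.resize(im,(400,400),interpolation=cv2.INTER_CUBIC))
cv2.imwrite("pics/g.png",np.hstack([cv2.imread("pics/g_top.png"),cv2.imread("pics/g_side.png")]))
E
```

```text
time_s: 3.53
tool_pos: [0.4485, 0.224, 0.0818]
tool_rot: [1.0, -0.03, -0.001, 0.001]
ft_force: [0.2, 0.9, 1.2]
finger_gap: 0.0343
gripper_force: 0.0
t 3.53 pos [0.4485 0.224  0.0818] head -0.0593 delta_tool [-0.0013 -0.0037  0.0818] roll -0.0016
top tip [262.95439431 260.2848961 ] bar [262.05596616 262.9548306 ]
222 222
side tip [291.73450113 209.35762922] bar [291.15522603 219.63659984]
261 189
```

View pics/g.png

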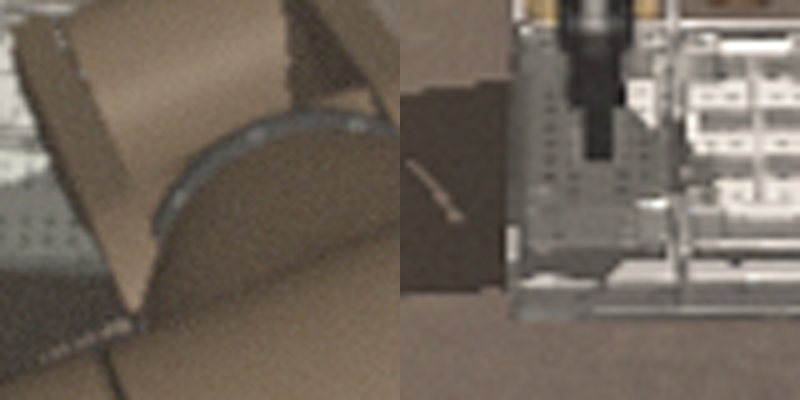

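The top camera is blocked by the arm. In the side view the fingertip is at about full-frame (290.7,213), centred on the open tray's near end bar and matching the projection within 1 px. I'll descend and grip.

```bash
python3 -m jog '[{"delta_pos":[-0.001,-0.004,0.01],"roll":0},{"delta_pos":[0,0,0.01],"roll":0},{"delta_pos":[0,0,0.01],"roll":0},{"delta_pos":[0,0,0.008],"roll":0},{"delta_pos":[0,0,0.007],"roll":0},{"delta_pos":[0,0,0.0065],"roll":0},{"delta_pos":[0,0,0],"roll":0},{"delta_pos":[0,0,0],"roll":0},{"delta_pos":[0,0,0],"roll":0},{"delta_pos":[0,0,0],"roll":0}]'
python3 -m jog '[{"delta_pos":[0,0,0],"roll":0},{"delta_pos":[0,0,0],"roll":0},{"delta_pos":[0,0,0],"roll":0},{"delta_pos":[0,0,0],"roll":0},{"delta_pos":[0,0,0],"roll":0},{"delta_pos":[0,0,0],"roll":0},{"delta_pos":[0,0,0],"roll":0},{"delta_pos":[0,0,0],"roll":0},{"delta_pos":[0,0,0],"roll":0},{"delta_pos":[0,0,0],"roll":0}]' 0 90
```

```text
time_s: 4.47
tool_pos: [0.4485, 0.2287, 0.0311]
tool_rot: [1.0, -0.03, 0.0, -0.0]
ft_force: [1.4, -0.0, -0.1]
finger_gap: 0.034
gripper_force: 0.0
time_s: 5.3
tool_pos: [0.4484, 0.2285, 0.0312]
tool_rot: [1.0, -0.03, 0.0, -0.0]
ft_force: [0.2, -2.9, 5.7]
finger_gap: 0.0071
gripper_force: 90.2
```

```bash
python3 -m jog '[{"delta_pos":[0,0,-0.003],"roll":0},{"delta_pos":[0,0,-0.006],"roll":0},{"delta_pos":[0,0,-0.01],"roll":0},{"delta_pos":[0,0,-0.01],"roll":0},{"delta_pos":[0,0,-0.01],"roll":0},{"delta_pos":[0,0,-0.01],"roll":0},{"delta_pos":[0,0,-0.01],"roll":0},{"delta_pos":[0,0,-0.01],"roll":0},{"delta_pos":[0,0,-0.01],"roll":0},{"delta_pos":[0,0,-0.01],"roll":0}]'
python3 - <<'E'
from h import *
cams(); o=get_obs(); print(o["wrist_torque"])
im=CAM["side"]["image"][150:260,230:380,::-1]; cv2.imwrite("pics/l.png",cv2.resize(im,None,fx=5,fy=5,interpolation=cv2.INTER_CUBIC))
E
```

```text
time_s: 6.13
tool_pos: [0.4482, 0.2286, 0.1209]
tool_rot: [1.0, -0.03, 0.0, -0.0]
ft_force: [0.4, 0.8, -2.6]
finger_gap: 0.0075
gripper_force: 89.2
[-0.1602677   0.02900867 -0.00087522]
```

View pics/l.png

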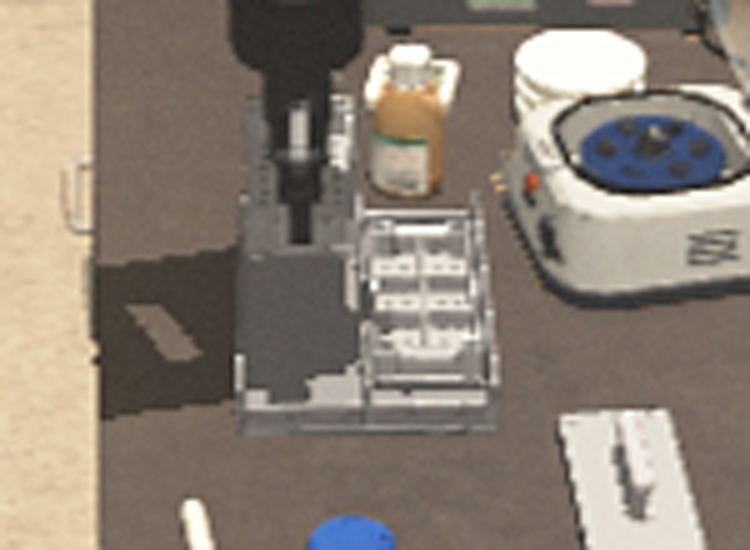

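The tray is held level, clear of the caddy, and the divided tray is still in its bay. I'll stage the open tray on the bench.

```bash
python3 -m jog '[{"delta_pos":[0.005,0.021,0],"roll":0},{"delta_pos":[0.005,0.021,0],"roll":0},{"delta_pos":[0.005,0.021,0],"roll":0},{"delta_pos":[0.005,0.021,0],"roll":0},{"delta_pos":[0.005,0.021,0],"roll":0},{"delta_pos":[0.005,0.021,0],"roll":0},{"delta_pos":[0.005,0.021,0],"roll":0},{"delta_pos":[0.005,0.021,0],"roll":0},{"delta_pos":[0.005,0.021,0],"roll":0},{"delta_pos":[0.005,0.021,0],"roll":0}]'
python3 -m jog '[{"delta_pos":[0,0,0],"roll":0},{"delta_pos":[0,0,0.015],"roll":0},{"delta_pos":[0,0,0.02],"roll":0},{"delta_pos":[0,0,0.02],"roll":0},{"delta_pos":[0,0,0.015],"roll":0},{"delta_pos":[0,0,0.01],"roll":0},{"delta_pos":[0,0,0.005],"roll":0},{"delta_pos":[0,0,0.003],"roll":0},{"delta_pos":[0,0,0.003],"roll":0},{"delta_pos":[0,0,0.002],"roll":0}]'
```

```text
time_s: 7.07
tool_pos: [0.4856, 0.0149, 0.1195]
tool_rot: [1.0, -0.03, -0.0, 0.0]
ft_force: [0.7, 0.4, -1.7]
finger_gap: 0.0075
gripper_force: 89.2
time_s: 7.9
tool_pos: [0.4861, 0.016, 0.027]
tool_rot: [1.0, -0.03, 0.0, -0.0]
ft_force: [-0.1, -0.0, -0.5]
finger_gap: 0.0073
gripper_force: 89.3
```

```bash
python3 -m jog '[{"delta_pos":[0,0,0.001],"roll":0},{"delta_pos":[0,0,0],"roll":0},{"delta_pos":[0,0,0],"roll":0},{"delta_pos":[0,0,0],"roll":0},{"delta_pos":[0,0,0],"roll":0},{"delta_pos":[0,0,0],"roll":0},{"delta_pos":[0,0,-0.005],"roll":0},{"delta_pos":[0,0,-0.01],"roll":0},{"delta_pos":[0,0,-0.02],"roll":0},{"delta_pos":[0,0,-0.03],"roll":0}]' 0.034
python3 -m jog '[{"delta_pos":[0,0,-0.03],"roll":0},{"delta_pos":[0,-0.02,0],"roll":-0.12},{"delta_pos":[0,0,0],"roll":-0.12},{"delta_pos":[0,0,0],"roll":-0.12},{"delta_pos":[0,0,0],"roll":-0.12},{"delta_pos":[0,0,0],"roll":-0.12},{"delta_pos":[0,0,0],"roll":-0.12},{"delta_pos":[0,0,0],"roll":-0.12},{"delta_pos":[0,0,0],"roll":-0.12},{"delta_pos":[0,0,0],"roll":-0.12}]' 0.085
python3 -c "
from h import *
c=-.0593-np.pi/2
# bar mid gripped at y=.0160 centre of gap; tray centre 70mm back
go([.4861-.07*np.cos(c),.016-.07*np.sin(c),.031],1.5115)"
```

```text
time_s: 8.73
tool_pos: [0.4844, 0.016, 0.0908]
tool_rot: [1.0, -0.03, -0.002, -0.0]
ft_force: [0.3, 0.4, -0.7]
finger_gap: 0.0343
gripper_force: 0.0
time_s: 9.57
tool_pos: [0.4869, 0.036, 0.1217]
tool_rot: [0.871, 0.491, 0.0, 0.0]
ft_force: [-0.4, 0.1, -0.7]
finger_gap: 0.0848
gripper_force: 0.0
t 9.57 pos [0.4869 0.036  0.1217] head 1.0267 delta_tool [ 0.0444 -0.023   0.0907] roll -0.4848
```

```bash
python3 -m jog '[{"delta_pos":[0,0,0],"roll":-0.121},{"delta_pos":[0,0,0],"roll":-0.121},{"delta_pos":[0,0,0],"roll":-0.121},{"delta_pos":[0,0,0],"roll":-0.121},{"delta_pos":[0.02,0,0],"roll":0},{"delta_pos":[0.02,0,0.01],"roll":0},{"delta_pos":[0.01,0,0.01],"roll":0},{"delta_pos":[0,0,0.02],"roll":0},{"delta_pos":[0,0,0],"roll":0},{"delta_pos":[0,0,0],"roll":0}]' 0.085
python3 - <<'E'
from h import *
go([.4902,.0859,.01],1.5115)
cams()
im=CAM["side"]["image"][180:290,270:420,::-1]; cv2.imwrite("pics/r.png",cv2.resize(im,None,fx=5,fy=5,interpolation=cv2.INTER_CUBIC))
E
```

```text
time_s: 10.4
tool_pos: [0.4893, 0.0858, 0.0805]
tool_rot: [0.73, 0.684, -0.001, -0.001]
ft_force: [-0.8, -0.6, -0.3]
finger_gap: 0.0851
gripper_force: 0.0
t 10.4 pos [0.4893 0.0858 0.0805] head 1.5052 delta_tool [0.0002 0.0009 0.0705] roll -0.0063
```

View pics/r.png

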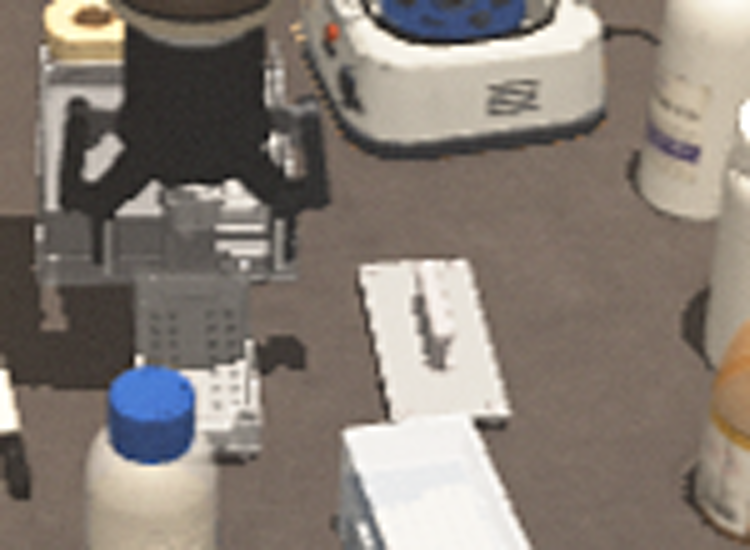

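The tray stands flat on the bench, at roughly (195,380) in the crop, with the open fingers straddling it. I'll descend and grip across its width.

```bash
python3 -m jog '[{"delta_pos":[0,0.001,0.01],"roll":-0.006},{"delta_pos":[0,0,0.012],"roll":0},{"delta_pos":[0,0,0.012],"roll":0},{"delta_pos":[0,0,0.012],"roll":0},{"delta_pos":[0,0,0.01],"roll":0},{"delta_pos":[0,0,0.008],"roll":0},{"delta_pos":[0,0,0.0065],"roll":0},{"delta_pos":[0,0,0],"roll":0},{"delta_pos":[0,0,0],"roll":0},{"delta_pos":[0,0,0],"roll":0}]'
python3 -m jog '[{"delta_pos":[0,0,0],"roll":0},{"delta_pos":[0,0,0],"roll":0},{"delta_pos":[0,0,0],"roll":0},{"delta_pos":[0,0,0],"roll":0},{"delta_pos":[0,0,0],"roll":0},{"delta_pos":[0,0,0],"roll":0},{"delta_pos":[0,0,0],"roll":0},{"delta_pos":[0,0,0],"roll":0},{"delta_pos":[0,0,0],"roll":0},{"delta_pos":[0,0,0],"roll":0}]' 0 60
python3 -m jog '[{"delta_pos":[0,0,-0.005],"roll":0},{"delta_pos":[0,0,-0.015],"roll":0},{"delta_pos":[0,0,-0.03],"roll":0},{"delta_pos":[0,0,-0.03],"roll":0},{"delta_pos":[0,0,-0.03],"roll":0},{"delta_pos":[0,0,-0.03],"roll":0},{"delta_pos":[0,0,-0.03],"roll":0},{"delta_pos":[0,0,-0.03],"roll":0},{"delta_pos":[0,0,0],"roll":0},{"delta_pos":[0,0,0],"roll":0}]'
python3 -c "
from h import *
go([.4796,-.2969,.13],.1586)
go([.58,-.05,.2],1.5115)"
```

```text
time_s: 11.33
tool_pos: [0.4914, 0.0858, 0.0106]
tool_rot: [0.728, 0.686, 0.0, 0.0]
ft_force: [-0.5, -0.7, -0.6]
finger_gap: 0.0851
gripper_force: 0.0
time_s: 12.17
tool_pos: [0.4924, 0.0858, 0.0111]
tool_rot: [0.728, 0.686, 0.001, 0.001]
ft_force: [2.3, -2.4, 6.4]
finger_gap: 0.0649
gripper_force: 64.3
time_s: 13.0
tool_pos: [0.4918, 0.0859, 0.212]
tool_rot: [0.728, 0.686, 0.001, 0.001]
ft_force: [-1.0, 0.7, -2.8]
finger_gap: 0.0647
gripper_force: 67.6
t 13.0 pos [0.4918 0.0859 0.212 ] head 1.5109 delta_tool [-0.3828  0.0107  0.082 ] roll 1.3523
t 13.0 pos [0.4918 0.0859 0.212 ] head 1.5109 delta_tool [-0.1304  0.0961  0.012 ] roll -0.0006
```

```bash
python3 -m jog '[{"delta_pos":[0,0,0],"roll":0.1127},{"delta_pos":[0,0,0],"roll":0.1127},{"delta_pos":[0,0,0],"roll":0.1127},{"delta_pos":[0,0,0],"roll":0.1127},{"delta_pos":[0,0,0],"roll":0.1127},{"delta_pos":[0,0,0],"roll":0.1127},{"delta_pos":[0,0,0],"roll":0.1127},{"delta_pos":[0,0,0],"roll":0.1127},{"delta_pos":[0,0,0],"roll":0.1127},{"delta_pos":[0,0,0],"roll":0.1127}]'
python3 -m jog '[{"delta_pos":[0,0,0],"roll":0.1127},{"delta_pos":[0,0,0],"roll":0.1127},{"delta_pos":[-0.006,0.0313,0],"roll":0},{"delta_pos":[-0.006,0.0313,0],"roll":0},{"delta_pos":[-0.006,0.0313,0],"roll":0},{"delta_pos":[-0.006,0.0313,0],"roll":0},{"delta_pos":[-0.006,0.0313,0],"roll":0},{"delta_pos":[-0.006,0.0313,0],"roll":0},{"delta_pos":[-0.006,0.0313,0],"roll":0},{"delta_pos":[-0.006,0.0313,0],"roll":0}]'
python3 -m jog '[{"delta_pos":[-0.006,0.0313,0],"roll":0},{"delta_pos":[-0.006,0.0313,0],"roll":0},{"delta_pos":[-0.006,0.0313,0],"roll":0},{"delta_pos":[-0.006,0.0313,0],"roll":0},{"delta_pos":[0,0,0.02],"roll":0},{"delta_pos":[0,0,0.02],"roll":0},{"delta_pos":[0,0,0.02],"roll":0},{"delta_pos":[0,0,0.02],"roll":0},{"delta_pos":[0,0,0],"roll":0},{"delta_pos":[0,0,0],"roll":0}]'
python3 - <<'E'
from h import *
go([.4796,-.2969,.075],.1586)
cams(); o=get_obs(); p=o["tool_pos"]
a=CAM["top"]["image"][200:295,395:495,::-1]; b=CAM["side"]["image"][290:390,270:370,::-1]
cv2.imwrite("pics/p.png",np.hstack([cv2.resize(a[:,:],(400,380),interpolation=cv2.INTER_CUBIC),cv2.resize(b,(400,380),interpolation=cv2.INTER_CUBIC)]))
E
```

```text
time_s: 13.83
tool_pos: [0.49, 0.0857, 0.2088]
tool_rot: [0.982, 0.188, -0.001, -0.0]
ft_force: [0.1, -0.4, -2.3]
finger_gap: 0.0648
gripper_force: 67.4
time_s: 14.67
tool_pos: [0.4819, -0.1702, 0.2088]
tool_rot: [0.997, 0.079, -0.001, -0.001]
ft_force: [0.6, 0.4, -1.8]
finger_gap: 0.065
gripper_force: 67.5
time_s: 15.5
tool_pos: [0.478, -0.2956, 0.1287]
tool_rot: [0.997, 0.079, -0.002, -0.001]
ft_force: [-0.7, -0.5, -0.9]
finger_gap: 0.0646
gripper_force: 67.6
t 15.5 pos [ 0.478  -0.2956  0.1287] head 0.1584 delta_tool [0.0014 0.0016 0.0537] roll -0.0002
```

```bash
python3 -m jog '[{"delta_pos":[0.0014,0.0016,0.01],"roll":0},{"delta_pos":[0,0,0.015],"roll":0},{"delta_pos":[0,0,0.015],"roll":0},{"delta_pos":[0,0,0.015],"roll":0},{"delta_pos":[0,0,0.015],"roll":0},{"delta_pos":[0,0,0.003],"roll":0},{"delta_pos":[0,0,0],"roll":0},{"delta_pos":[0,0,0],"roll":0},{"delta_pos":[0,0,0],"roll":0},{"delta_pos":[0,0,0],"roll":0}]'
python3 - <<'E'
from h import *
go([.4796,-.2969,.0405],.1586)
cams(); h=.1586;p=get_obs()["tool_pos"]
c,s=np.cos(h),np.sin(h);M=np.array([[c,s],[-s,c]])
W=np.c_[S@M+p[:2],np.full(4,p[2]-.0106+.031)]
print("pred sockets side",uv("side",W).round(1).tolist(),"top",uv("top",W).round(1).tolist())
t=uv("side",W)
b=CAM["side"]["image"][305:380,268:368,::-1]; a=CAM["top"]["image"][200:290,405:495,::-1]
f=lambda i,k:cv2.resize(i,None,fx=k,fy=k,interpolation=cv2.INTER_CUBIC)
m=np.zeros((600,800,3),np.uint8); B=f(b,5.5); A=f(a,2.5); m[:B.shape[0],:B.shape[1]]=B; m[:A.shape[0],560:560+A.shape[1]]=A
cv2.imwrite("pics/p2.png",m)
E
```

```text
time_s: 16.43
tool_pos: [0.4815, -0.2982, 0.0582]
tool_rot: [0.997, 0.079, 0.001, 0.0]
ft_force: [0.4, 0.6, -1.7]
finger_gap: 0.0648
gripper_force: 67.6
t 16.43 pos [ 0.4815 -0.2982  0.0582] head 0.1584 delta_tool [-0.0017 -0.0016  0.0177] roll -0.0002
pred sockets side [[347.3, 322.0], [354.2, 337.8], [295.0, 349.4], [289.7, 332.8]] top [[428.5, 227.7], [445.1, 225.0], [454.6, 269.6], [437.8, 272.5]]
```

View pics/p2.png

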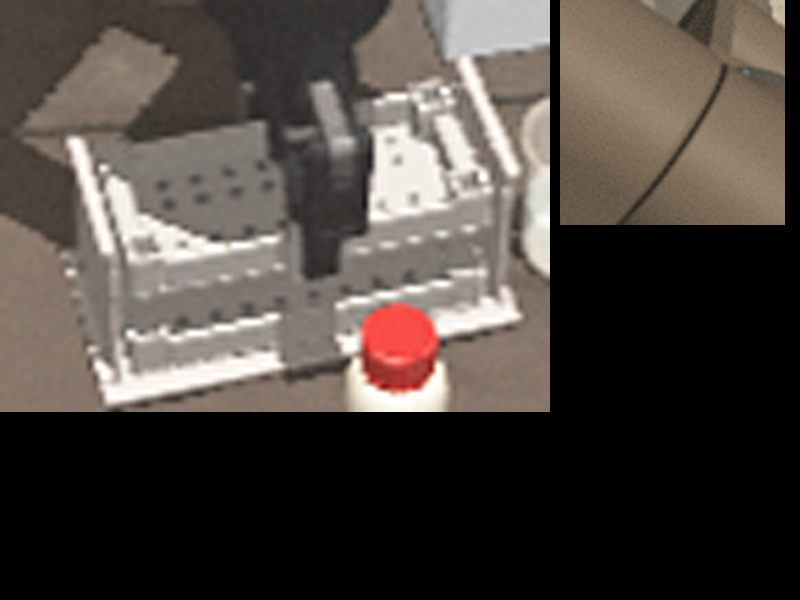

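```bash
python3 - <<'E'
from h import *
px=full([(437,93),(468,180),(145,243)],(268,305),5.5)
p=get_obs()["tool_pos"]; print(p)
t=fit([("side",S[[0,1,2]],px)],p[2]+.0204,[.48,-.297,.158])
h=.1586;d=np.array([.4799,-.295])-t[:2]
print("move tool",d@[np.cos(h),np.sin(h)],d@[np.sin(h),-np.cos(h)])
E
```

```text
[ 0.48132636 -0.2980604   0.05801281]
[ 0.4795 -0.296   0.1485] rms px 0.32
move tool 0.0005163092998559733 -0.0009377752952844785
```

The held tray sits between the end panels, with its sockets at about full-frame (294,349), (353,337) and (347,321.5). Relative to the carrier it needs only about +0.5/-1 mm. I'll lower it gently.

```bash
python3 -m jog '[{"delta_pos":[0.0005,-0.001,0.005],"roll":0},{"delta_pos":[0,0,0.005],"roll":0},{"delta_pos":[0,0,0.004],"roll":0},{"delta_pos":[0,0,0.002],"roll":0},{"delta_pos":[0,0,0.001],"roll":0},{"delta_pos":[0,0,0.001],"roll":0},{"delta_pos":[0,0,0.001],"roll":0},{"delta_pos":[0,0,0.001],"roll":0},{"delta_pos":[0,0,0],"roll":0},{"delta_pos":[0,0,0],"roll":0}]'
python3 -c "
from h import *
o=get_obs();print(o['tool_pos'],o['ft_force'],o['wrist_torque'])"
```

```text
time_s: 17.47
tool_pos: [0.4813, -0.2968, 0.0373]
tool_rot: [0.997, 0.079, 0.0, 0.0]
ft_force: [0.0, 1.1, -2.9]
finger_gap: 0.0648
gripper_force: 67.7
[ 0.48130782 -0.29678292  0.03732586] [ 0.008453    1.14804629 -2.85523594] [-0.03782653 -0.02345434 -0.01486798]
```

```bash
python3 -m jog '[{"delta_pos":[0,0,0.001],"roll":0},{"delta_pos":[0,0,0.001],"roll":0},{"delta_pos":[0,0,0.001],"roll":0},{"delta_pos":[0,0,0.001],"roll":0},{"delta_pos":[0,0,0.001],"roll":0},{"delta_pos":[0,0,0],"roll":0},{"delta_pos":[0,0,0],"roll":0},{"delta_pos":[0,0,0],"roll":0},{"delta_pos":[0,0,0],"roll":0},{"delta_pos":[0,0,0],"roll":0}]'
python3 -c "
from h import *
o=get_obs();print(o['tool_pos'],o['ft_force'],o['wrist_torque'])"
```

```text
time_s: 18.3
tool_pos: [0.4813, -0.2968, 0.0325]
tool_rot: [0.997, 0.079, 0.0, 0.0]
ft_force: [-2.3, 1.3, 5.8]
finger_gap: 0.0645
gripper_force: 68.4
[ 0.481312   -0.29677551  0.03245021] [-2.27552178  1.27599563  5.80486579] [ 0.17293571  0.2240378  -0.04184919]
```

```bash
python3 -m jog '[{"delta_pos":[0,0,0.0007],"roll":0},{"delta_pos":[0,0,0.0007],"roll":0},{"delta_pos":[0,0,0],"roll":0},{"delta_pos":[0,0,0],"roll":0},{"delta_pos":[0,0,0],"roll":0},{"delta_pos":[0,0,0],"roll":0},{"delta_pos":[0,0,0],"roll":0},{"delta_pos":[0,0,0],"roll":0},{"delta_pos":[0,0,0],"roll":0},{"delta_pos":[0,0,0],"roll":0}]'
python3 -c "
from h import *
o=get_obs();print(o['tool_pos'],o['ft_force'],o['wrist_torque'])"
```

```text
time_s: 19.13
tool_pos: [0.4813, -0.2968, 0.0323]
tool_rot: [0.997, 0.079, 0.0, 0.0]
ft_force: [-7.5, 5.1, 34.4]
finger_gap: 0.0651
gripper_force: 72.1
[ 0.48133366 -0.29678342  0.03232492] [-7.51587033  5.07238133 34.41468734] [0.89442811 1.23920728 0.0039314 ]
```

```bash
python3 -m jog '[{"delta_pos":[0,0,-0.0012],"roll":0},{"delta_pos":[0,0,0],"roll":0},{"delta_pos":[0,0,0],"roll":0},{"delta_pos":[0,0,0],"roll":0},{"delta_pos":[0,0,0],"roll":0},{"delta_pos":[0,0,0],"roll":0},{"delta_pos":[0,0,-0.01],"roll":0},{"delta_pos":[0,0,-0.02],"roll":0},{"delta_pos":[0,0,-0.03],"roll":0},{"delta_pos":[0,0,-0.03],"roll":0}]' 0.08
python3 -m jog '[{"delta_pos":[0,0,-0.03],"roll":0},{"delta_pos":[0,0,-0.03],"roll":0},{"delta_pos":[0,0,-0.03],"roll":0},{"delta_pos":[0.0174,-0.0309,0],"roll":0},{"delta_pos":[0.0174,-0.0309,0],"roll":0},{"delta_pos":[0.0174,-0.0309,0],"roll":0},{"delta_pos":[0.0174,-0.0309,0],"roll":0},{"delta_pos":[0.0174,-0.0309,0],"roll":0},{"delta_pos":[0.0174,-0.0309,0],"roll":0},{"delta_pos":[0.0174,-0.0309,0],"roll":0}]'
python3 -m jog '[{"delta_pos":[0.0174,-0.0309,0],"roll":0},{"delta_pos":[0.0174,-0.0309,0],"roll":0},{"delta_pos":[0.0174,-0.0309,0],"roll":0},{"delta_pos":[0.0174,-0.0309,0],"roll":0},{"delta_pos":[0.0174,-0.0309,0],"roll":0},{"delta_pos":[0,0,0],"roll":-0.1163},{"delta_pos":[0,0,0],"roll":-0.1163},{"delta_pos":[0,0,0],"roll":-0.1163},{"delta_pos":[0,0,0],"roll":-0.1163},{"delta_pos":[0,0,0],"roll":-0.1163}]' 0.04
python3 -m jog '[{"delta_pos":[0,0,0],"roll":-0.1163},{"delta_pos":[0,0,0],"roll":-0.1163},{"delta_pos":[0,0,0],"roll":-0.1163},{"delta_pos":[0,0,0],"roll":-0.1163},{"delta_pos":[0,0,0],"roll":-0.1163},{"delta_pos":[0,0,0],"roll":-0.1163},{"delta_pos":[0,0,0],"roll":-0.1163},{"delta_pos":[0,0,0],"roll":0},{"delta_pos":[0,0,0],"roll":0},{"delta_pos":[0,0,0],"roll":0}]'
python3 - <<'E'
from h import *
go([.6295,.102,.030],1.554)
cams()
f=lambda n,x,y,w,h,k:cv2.resize(CAM[n]["image"][y:y+h,x:x+w,::-1],None,fx=k,fy=k,interpolation=cv2.INTER_CUBIC)
m=np.hstack([f("side",270,310,80,80,5),f("top",410,210,80,80,5)])
cv2.imwrite("pics/q.png",m)
E
```

```text
time_s: 19.97
tool_pos: [0.4807, -0.2964, 0.1232]
tool_rot: [0.997, 0.079, -0.001, -0.001]
ft_force: [1.1, -0.8, -0.0]
finger_gap: 0.0799
gripper_force: 0.0
time_s: 20.8
tool_pos: [0.5677, -0.0622, 0.2129]
tool_rot: [0.997, 0.079, 0.0, 0.0]
ft_force: [1.2, -0.5, -0.2]
finger_gap: 0.0797
gripper_force: 0.0
time_s: 21.63
tool_pos: [0.6288, 0.1025, 0.2128]
tool_rot: [0.931, 0.364, 0.0, 0.0]
ft_force: [-0.4, 0.1, -0.1]
finger_gap: 0.0399
gripper_force: 0.0
time_s: 22.47
tool_pos: [0.6289, 0.1023, 0.2125]
tool_rot: [0.714, 0.7, 0.0, 0.0]
ft_force: [-0.1, 0.1, -0.1]
finger_gap: 0.0398
gripper_force: 0.0
t 22.47 pos [0.6289 0.1023 0.2125] head 1.5498 delta_tool [-0.0003  0.0006  0.1825] roll -0.0042
```

```bash
python3 -m jog '[{"delta_pos":[0,0.0006,0.03],"roll":-0.004},{"delta_pos":[0,0,0.03],"roll":0},{"delta_pos":[0,0,0.03],"roll":0},{"delta_pos":[0,0,0.03],"roll":0},{"delta_pos":[0,0,0.025],"roll":0},{"delta_pos":[0,0,0.015],"roll":0},{"delta_pos":[0,0,0.01],"roll":0},{"delta_pos":[0,0,0.01],"roll":0},{"delta_pos":[0,0,0.0025],"roll":0},{"delta_pos":[0,0,0],"roll":0}]'
python3 -m jog '[{"delta_pos":[0,0,0],"roll":0},{"delta_pos":[0,0,0],"roll":0},{"delta_pos":[0,0,0],"roll":0},{"delta_pos":[0,0,0],"roll":0},{"delta_pos":[0,0,0],"roll":0},{"delta_pos":[0,0,0],"roll":0},{"delta_pos":[0,0,0],"roll":0},{"delta_pos":[0,0,0],"roll":0},{"delta_pos":[0,0,0],"roll":0},{"delta_pos":[0,0,0],"roll":0}]' 0 60
python3 -m jog '[{"delta_pos":[0,0,-0.005],"roll":0},{"delta_pos":[0,0,-0.015],"roll":0},{"delta_pos":[0,0,-0.03],"roll":0},{"delta_pos":[0,0,-0.03],"roll":0},{"delta_pos":[0,0,-0.03],"roll":0},{"delta_pos":[0,0,-0.03],"roll":0},{"delta_pos":[0,0,-0.03],"roll":0},{"delta_pos":[0,0,-0.03],"roll":0},{"delta_pos":[0,0,0],"roll":0},{"delta_pos":[0,0,0],"roll":0}]'
python3 -c "
from h import *
go([.4813,-.2968,.13],.1586)"
```

```text
time_s: 23.4
tool_pos: [0.6296, 0.1023, 0.0295]
tool_rot: [0.712, 0.702, -0.0, -0.0]
ft_force: [0.9, 0.6, -0.3]
finger_gap: 0.0403
gripper_force: 0.0
time_s: 24.23
tool_pos: [0.6304, 0.1024, 0.0306]
tool_rot: [0.712, 0.703, 0.001, 0.001]
ft_force: [1.1, -1.1, 7.7]
finger_gap: 0.0108
gripper_force: 59.2
time_s: 25.07
tool_pos: [0.6304, 0.1024, 0.2317]
tool_rot: [0.712, 0.703, 0.001, 0.001]
ft_force: [-0.1, 0.1, -2.9]
finger_gap: 0.0107
gripper_force: 58.8
t 25.07 pos [0.6304 0.1024 0.2317] head 1.5579 delta_tool [-0.4011 -0.1439  0.1017] roll 1.3993
```

```bash
python3 -m jog '[{"delta_pos":[0,0,0],"roll":0.1166},{"delta_pos":[0,0,0],"roll":0.1166},{"delta_pos":[0,0,0],"roll":0.1166},{"delta_pos":[0,0,0],"roll":0.1166},{"delta_pos":[0,0,0],"roll":0.1166},{"delta_pos":[0,0,0],"roll":0.1166},{"delta_pos":[0,0,0],"roll":0.1166},{"delta_pos":[0,0,0],"roll":0.1166},{"delta_pos":[0,0,0],"roll":0.1166},{"delta_pos":[0,0,0],"roll":0.1166}]'
python3 -m jog '[{"delta_pos":[0,0,0],"roll":0.1166},{"delta_pos":[0,0,0],"roll":0.1166},{"delta_pos":[-0.0175,0.0309,0],"roll":0},{"delta_pos":[-0.0175,0.0309,0],"roll":0},{"delta_pos":[-0.0175,0.0309,0],"roll":0},{"delta_pos":[-0.0175,0.0309,0],"roll":0},{"delta_pos":[-0.0175,0.0309,0],"roll":0},{"delta_pos":[-0.0175,0.0309,0],"roll":0},{"delta_pos":[-0.0175,0.0309,0],"roll":0},{"delta_pos":[-0.0175,0.0309,0],"roll":0}]'
python3 -m jog '[{"delta_pos":[-0.0175,0.0309,0],"roll":0},{"delta_pos":[-0.0175,0.0309,0],"roll":0},{"delta_pos":[-0.0175,0.0309,0],"roll":0},{"delta_pos":[-0.0175,0.0309,0],"roll":0},{"delta_pos":[0,0,0.02],"roll":0},{"delta_pos":[0,0,0.02],"roll":0},{"delta_pos":[0,0,0.02],"roll":0},{"delta_pos":[0,0,0.02],"roll":0},{"delta_pos":[0,0,0.02],"roll":0},{"delta_pos":[0,0,0],"roll":0}]'
python3 -m jog '[{"delta_pos":[0,0,0],"roll":0},{"delta_pos":[0,0,0.01],"roll":0},{"delta_pos":[0,0,0.01],"roll":0},{"delta_pos":[0,0,0.01],"roll":0},{"delta_pos":[0,0,0.005],"roll":0},{"delta_pos":[0,0,0],"roll":0},{"delta_pos":[0,0,0],"roll":0},{"delta_pos":[0,0,0],"roll":0},{"delta_pos":[0,0,0],"roll":0},{"delta_pos":[0,0,0],"roll":0}]'
python3 - <<'E'
from h import *
go([.4813,-.2968,.0735],.1586)
cams(); p=get_obs()["tool_pos"]
b=CAM["side"]["image"][300:375,265:365,::-1]
cv2.imwrite("pics/k.png",cv2.resize(b,None,fx=8,fy=8,interpolation=cv2.INTER_CUBIC))
h=.1586;c,s=np.cos(h),np.sin(h);M=np.array([[c,s],[-s,c]])
print(uv("side",np.c_[C@M+p[:2],np.full(4,p[2]-.0305+.012)]).round(1).tolist())
E
```

```text
time_s: 25.9
tool_pos: [0.6286, 0.1022, 0.228]
tool_rot: [0.981, 0.192, -0.001, -0.0]
ft_force: [-0.6, -0.2, -1.1]
finger_gap: 0.0105
gripper_force: 58.7
time_s: 26.73
tool_pos: [0.5287, -0.165, 0.2283]
tool_rot: [0.997, 0.079, -0.001, -0.001]
ft_force: [0.8, -0.6, -2.1]
finger_gap: 0.0106
gripper_force: 58.9
time_s: 27.57
tool_pos: [0.4782, -0.2952, 0.1252]
tool_rot: [0.997, 0.079, -0.003, -0.002]
ft_force: [-0.1, 0.9, -2.2]
finger_gap: 0.0107
gripper_force: 59.0
time_s: 28.4
tool_pos: [0.4811, -0.2972, 0.095]
tool_rot: [0.997, 0.079, 0.0, 0.0]
ft_force: [-0.0, -0.9, -0.7]
finger_gap: 0.0107
gripper_force: 59.0
t 28.4 pos [ 0.4811 -0.2972  0.095 ] head 0.1588 delta_tool [ 0.0002 -0.0004  0.0215] roll 0.0002
[[349.2, 319.5], [358.2, 340.0], [292.2, 352.9], [285.6, 331.4]]
```

```bash
python3 -m jog '[{"delta_pos":[0,-0.0004,0.004],"roll":0},{"delta_pos":[0,0,0.004],"roll":0},{"delta_pos":[0,0,0.002],"roll":0},{"delta_pos":[0,0,0.001],"roll":0},{"delta_pos":[0,0,0.001],"roll":0},{"delta_pos":[0,0,0.001],"roll":0},{"delta_pos":[0,0,0.001],"roll":0},{"delta_pos":[0,0,0.001],"roll":0},{"delta_pos":[0,0,0],"roll":0},{"delta_pos":[0,0,0],"roll":0}]'
python3 -c "
from h import *
o=get_obs();print(o['tool_pos'],o['ft_force'],o['wrist_torque'])"
```

```text
time_s: 29.33
tool_pos: [0.4809, -0.2966, 0.0796]
tool_rot: [0.997, 0.079, 0.0, 0.0]
ft_force: [0.2, -0.5, -0.6]
finger_gap: 0.011
gripper_force: 59.0
[ 0.48085196 -0.29663551  0.07960677] [ 0.20239276 -0.4844465  -0.57753516] [ 0.01803188 -0.00442565 -0.00272934]
```

```bash
python3 -m jog '[{"delta_pos":[0,0,0.001],"roll":0},{"delta_pos":[0,0,0.001],"roll":0},{"delta_pos":[0,0,0.001],"roll":0},{"delta_pos":[0,0,0],"roll":0},{"delta_pos":[0,0,0],"roll":0},{"delta_pos":[0,0,0],"roll":0},{"delta_pos":[0,0,0],"roll":0},{"delta_pos":[0,0,0],"roll":0},{"delta_pos":[0,0,0],"roll":0},{"delta_pos":[0,0,0],"roll":0}]'
python3 -c "
from h import *
o=get_obs();print(o['tool_pos'],o['ft_force'],o['wrist_torque'])"
```

```text
time_s: 30.17
tool_pos: [0.4808, -0.2966, 0.0766]
tool_rot: [0.997, 0.079, 0.0, 0.0]
ft_force: [1.1, -0.0, -1.6]
finger_gap: 0.0108
gripper_force: 59.0
[ 0.48082355 -0.29662311  0.07662298] [ 1.12852586 -0.01381615 -1.57544182] [ 0.02581671 -0.21935035  0.04620929]
```

Going in freely; on to the seat.

```bash
python3 -m jog '[{"delta_pos":[0,0,0.001],"roll":0},{"delta_pos":[0,0,0.001],"roll":0},{"delta_pos":[0,0,0.001],"roll":0},{"delta_pos":[0,0,0.0006],"roll":0},{"delta_pos":[0,0,0],"roll":0},{"delta_pos":[0,0,0],"roll":0},{"delta_pos":[0,0,0],"roll":0},{"delta_pos":[0,0,0],"roll":0},{"delta_pos":[0,0,0],"roll":0},{"delta_pos":[0,0,0],"roll":0}]'
python3 -c "
from h import *
o=get_obs();print(o['tool_pos'],o['ft_force'],o['wrist_torque'])"
```

```text
time_s: 31.0
tool_pos: [0.4809, -0.2966, 0.0739]
tool_rot: [0.997, 0.079, 0.0, 0.0]
ft_force: [-3.2, 2.9, 17.7]
finger_gap: 0.0111
gripper_force: 61.8
[ 0.48091535 -0.29663251  0.07386443] [-3.22670148  2.8833363  17.74112601] [ 0.54143453  0.56162407 -0.0016329 ]
```

```bash
python3 -m jog '[{"delta_pos":[0,0,-0.0005],"roll":0},{"delta_pos":[0,0,0],"roll":0},{"delta_pos":[0,0,0],"roll":0},{"delta_pos":[0,0,0],"roll":0},{"delta_pos":[0,0,0],"roll":0},{"delta_pos":[0,0,-0.005],"roll":0},{"delta_pos":[0,0,-0.02],"roll":0},{"delta_pos":[0,0,-0.03],"roll":0},{"delta_pos":[0,0,-0.03],"roll":0},{"delta_pos":[0,0,-0.03],"roll":0}]' 0.04
python3 -m jog '[{"delta_pos":[0,0,-0.02],"roll":0},{"delta_pos":[0.01,-0.03,0],"roll":0},{"delta_pos":[0.01,-0.03,0],"roll":0},{"delta_pos":[0.01,-0.03,0],"roll":0},{"delta_pos":[0.01,-0.03,0],"roll":0},{"delta_pos":[0.01,-0.03,0],"roll":0},{"delta_pos":[0,-0.035,0],"roll":0},{"delta_pos":[0,-0.035,0],"roll":0},{"delta_pos":[0,-0.035,0],"roll":0},{"delta_pos":[0,-0.035,0],"roll":0}]'
python3 - <<'E'
from h import *
cams()
f=lambda n,x,y,w,h,k:cv2.resize(CAM[n]["image"][y:y+h,x:x+w,::-1],None,fx=k,fy=k,interpolation=cv2.INTER_CUBIC)
cv2.imwrite("pics/z.png",np.hstack([f("side",270,310,80,80,5),f("top",410,210,80,80,5)]))
h=.1586;c,s=np.cos(h),np.sin(h);M=np.array([[c,s],[-s,c]])
W=C@M+[.481,-.2967]
print((uv("side",np.c_[W,np.full(4,.055)])-[270,310])*5, (uv("top",np.c_[W,np.full(4,.055)])-[410,210])*5+[400,0])
E
```

```text
time_s: 31.83
tool_pos: [0.4805, -0.2964, 0.1899]
tool_rot: [0.997, 0.079, -0.0, -0.0]
ft_force: [0.3, -1.0, 0.4]
finger_gap: 0.0401
gripper_force: 0.0
time_s: 32.67
tool_pos: [0.4837, -0.0009, 0.2088]
tool_rot: [0.997, 0.079, 0.0, 0.0]
ft_force: [0.2, 0.1, 0.2]
finger_gap: 0.0402
gripper_force: 0.0
[[393.42043405  79.66583767]
 [438.13958949 182.31194316]
 [111.76460871 247.31247169]
 [ 78.98738525 139.33043227]] [[466.07308466  86.34875689]
 [572.01850337  69.35187901]
 [624.05788008 314.2111741 ]
 [516.8729912  332.3964883 ]]
```

View pics/z.png

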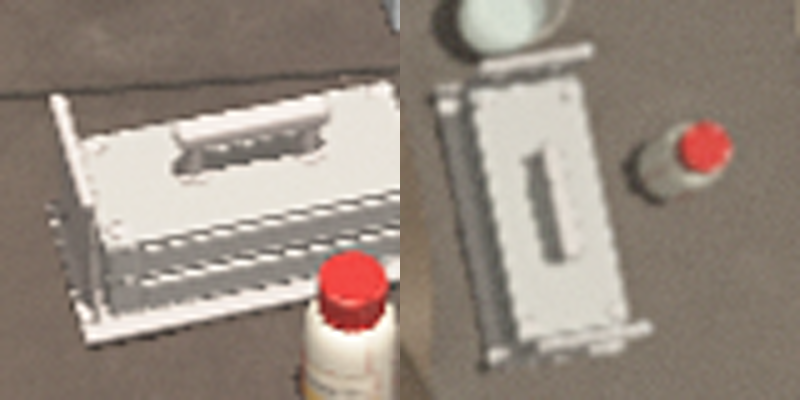

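The stack is square and level. The cover's corners match the projected home pose, for example side (111,247) and top (624,314). The red bottle and beaker haven't moved. Handing in.

```bash
python3 -c "
from station import *
print(hand_in())"
```

```text
the job is handed in; nothing more can be done
None
```

The job is handed in at about 33 s: the open tray is on the carrier's bottom tray with the cover on top. Both came down against firm contact within 0.5 mm of their expected heights. The final pictures show the stack square and level, with the red bottle and beaker unmoved; the other bystanders and the divided tray were not checked at the end.

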